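# Reset the tripped breaker of the accessory power box

### The arm

A 6-joint arm with a two-finger parallel gripper is mounted at the origin on the work surface; the furniture and walls round the work are solid. World frame = base frame: x ahead of the robot, y to its left, z up, the work surface at z = 0. Lengths are in m, angles in rad, forces in N, time in s.
With the tool pointing down it reaches from about 0.325 to 0.925 m from the base axis. Payload 3.1 kg.
Tool frame: the origin (TCP) lies where the fingers leave the gripper's body, on its centre line; the fingertips stand 73 mm ahead of it and the grasp point (between the pads) lies 54 mm ahead of it; z points along the fingers, y is the line along which they close (so a half turn about z gives the same grasp; the last joint's range is limited). The gripper opens to 85 mm and grips with 20 to 120 N. Pads are 22 mm wide; open, the fingers measure 114 mm over their backs; the gripper's body (76 mm by 85 mm) begins 54 mm behind the grasp point. The pads swing forward as they close: fully open they stand 13 mm farther back than shut.
Start: joints at [1.021, 0.217, 1.613, -0, 1.311, -0.112], TCP at [0.265, 0.566, 0.304] pointing down, gripper open.
Joint ranges: [-2.75, 2.75], [-0.78, 2.1], [0.31, 2.55], [-1.13, 4.27], [0.13, 2.63], [-2.58, 2.58]. Speed limits (rad/s): [2.79, 2.79, 3.14, 3.14, 3.14, 3.14].

### API

Orientations are given as a unit quaternion [x, y, z, w].
In Python, from bench import bot, optics, ticket, nets gives the robot as it stands.
- The arm moves only by the tool drive_tool, never from a script. Its argument "rows" is a list of rows, each a list of 2 entries, a list of its own where there are three numbers: the shift along the tool's x, y, z as a fraction of full scale, then the turn, a rotation vector about the tool's x, y, z as a fraction of full scale. In form: [[[tx, ty, tz], [rx, ry, rz]], ...]. A call has exactly 5 rows; each row is the pose to reach, as a shift and turn from the pose commanded when the call began, along the tool's axes at that moment; what a row does not reach only later rows make up. Full scale, the value 1, is 750 mm for a shift and 60 degrees for a turn. A row lasts 1/8 s, in which the tool goes at most 62.5 mm and 10.7 degrees, less where a joint would pass 70% of its speed; a pose out of reach is approached as far as the arm can. A call with a number of a shift or a turn outside -1 to 1 is refused whole. A call with a gripper value outside its range is refused whole. "fingers" is the gripper command: -1 is fully open, 1 is shut, values between are in proportion, set as the call begins (left out, the last holds). The fingers move at their own pace and stop on an object; "grip_force" is the grip in N (left out, the last holds). Time passes only in rows, so rows that repeat a pose let the fingers close, or fill a call up. It gives the time, the measured TCP pose, the force, the opening and the grip force at its end, in the units of the state.
- bot.observe(): the state, without advancing time (a new reading comes with each control period).
- optics.get_image(name): name is "scene" or "side" or "wrist"; returns the picture (480x640x3 uint8, red, green, blue); there is no depth.
- optics.camera_model(name): a dict with "camera_matrix" (3x3 intrinsics, pixels), "extrinsics" (4x4, takes a point from camera to world coordinates); the wrist camera has in their place "T_tool_cam" (4x4, takes a point from camera to tool coordinates, whose origin is the TCP and whose axes are the flange's). Camera axes: x right, y up, looking along -z (the intrinsics and any distortion apply to the point x, -y, -z); pixel columns grow to the right and rows downward; lengths in m; the calibration is good to about 2 mm. The wrist camera is an equidistant fisheye: a pixel r from the principal point sees the ray r / f radians off the axis. A picture is of the moment at which its call begins: read the wrist's pose just before it. camera_model takes no time and is no camera call.
- ticket.finish_job(): hands the job in; it is judged then, once.
Trained networks look in the newest picture that a camera, given by its name, has taken for a name from the list of things; names that differ only in an ending like _2 or _b are one class to them, and where a whole thing is asked for, a point or a joint stands for the part that bears it (a point fixed in the world has none). Each returns a list of dicts, best first, with "p" (0 to 1); they miss things now and then, are a little off and sometimes report something else, mostly with a low value. They report only what shows in the picture. A call takes as long as a camera call.
- nets.search_frame(camera, label): "rect" ([left, top, width, height] in pixels, round what is visible of it).
- nets.mark_of(camera, label): "location" ([column, row] in pixels: a listed point, or the origin of a listed thing).
The state is a dict: "t": time; "q": joint angles; "dq": joint speeds; "joint_efforts": joint torques, N m; "ee_pos": TCP position; "eef_rot": TCP orientation; "contact_force": force on the tool from outside, world axes, zero at the start; "wrist_torque": the same for the moment, N m; "opening": opening from 0.0 (shut) to 1.0 (fully open); "grasp_force": force on a finger pad.
Only numpy, scipy, OpenCV 4.12 (cv2) and the standard library are available. Lean on these libraries where they do the work, as an engineer would, in place of code of your own. Each camera call takes 0.05 s, during which the arm holds its last target. There are 200 camera calls.

### The job

The breaker in the accessory power box has tripped: its lever stands in the middle and will not stay on. Reset it by pushing the lever gently but fully over to off, towards the carrying handle, until the stop is felt and it stays there by itself; then throw it over to on and close the clear cover. Do not force the lever, and leave the things lying round the box where they are.

Things in the scene. Friction and masses are not known exactly. Their poses are not given: they have to be found in the camera images.
- power_box: grey steel box, fixed on the plate, 200 mm (its x) x 236 mm (its y), top panel 85 mm above the plate. Origin at the centre of its underside, z up. x points from the side with the black carrying handle (-x, off end) to the side with three black cable glands (+x, on end); y points to the cover's hinge. Lamps and a meter on the panel stand up to 14 mm high.
- breaker_lever (a joint): swing of the white breaker lever, rad: 0 = upright in the middle (tripped, as it starts), + towards on (stop at 0.30), - towards off. While tripped a spring returns it to the middle from either side. Pushed far enough to off, an inner catch engages and it stays off when let go; then some 5 N swings it back, and past the middle it snaps to on and stays.
- lever_pivot (a point): the lever's pivot, parallel to the box's y axis: at x = 0, y = -30 mm, z = 47 mm in the box frame (38 mm below the panel). In the middle of a black breaker face, 126 mm (x) x 76 mm (y), 5 mm proud of the panel.
- lever_tip (a point): middle of the lever's top end, 78 mm from the pivot, 40 mm above the panel when upright. The lever is 12.5 mm thick in its swing direction and 20 mm wide. It is plastic and breaks above 25 N of contact force, pushing or squeezing. Leaning at -0.6 rad its tip is 26 mm above the panel: keep the fingertip low, or it slips over the top.
- off_mark (a point): white ring on the breaker face at the off end, 50 mm from the lever. Where the catch engages differs each time, from -0.34 to -0.58 rad, and can only be felt: a fingertip low on the lever needs 3 to 13 N on the way (a brisk touch adds a bump); 1 to 2 mm past the catch a rubber stop is met and the force climbs by some 3 N per mm. 15 to 20 N means fully home.
- on_mark (a point): white bar on the breaker face at the on end, 50 mm from the lever.
- cover (a joint): angle of the clear cover about its hinge, rad: 0 = shut over the panel, 1.90 = fully open, leaning outwards on its stop (as it starts). A shell 166 mm (box x) x 200 mm x 48 mm deep, about 0.14 kg. The hinge is damped: pushed in over the box to below about 1.1 rad and let go, it sinks shut by itself within 3 s.
- cover_hinge (a point): middle of the cover's hinge line, parallel to the box's x axis: at x = 0, y = 102 mm, z = 87 mm in the box frame.
- cover_edge (a point): middle of the cover's free edge, on its outer face (the corner of top and rim, 200 mm from the hinge); about 0.26 m above the plate when open, and up to 0.295 m while it swings over the upright.
- turned_shaft: stepped steel shaft standing upright on its 33 mm flange, 73 mm tall, loose; origin at the centre of its underside. To be left alone.
- v_block: steel V-block, 40 x 44 mm, 34 mm high, loose; origin at the centre of its underside. To be left alone.
- hex_key: black hex key lying flat, 34 x 109 x 8 mm, loose; origin at the centre of its underside. To be left alone.
- milled_block: milled aluminium block, 32 x 56 x 22 mm, loose; origin at the centre of its underside. To be left alone.

How it is judged:
On the way, in this order (a step that is already met when the one before it is completed fails the run):
1. the lever has been pushed over to the off side (value of joint breaker_lever below -0.28 rad).
2. the lever has been thrown on (value of joint breaker_lever above 0.24 rad), for 0.2 s.
At the end, for the whole second after the job is handed in: the lever stays on by itself (above 0.24 rad, its stop being at 0.30) and the cover is shut (below 0.05 rad) (value of joint breaker_lever above 0.24 rad and value of joint cover below 0.05 rad); the robot touches nothing.
It fails at once if the lever is forced (contact force between breaker_lever and the fingers above 25 N or contact force between breaker_lever and the arm above 25 N).
It fails at once if a thing beside the box is disturbed (distance of any of turned_shaft, v_block, hex_key, milled_block from where it was at the start of the episode above 0.03 m or angle between turned_shaft's own z axis and vertical above 0.5 rad).
It also fails if it takes over 58 s, if anything falls off the work surface, if the arm or the gripper's body presses on something with over 40 N, if the wrist force passes 120 N, or if a joint passes its speed limit or range.

## Working session

There is one attempt and no reset: what is moved stays moved. The work goes in short steps, Python scripts to look and compute and a tool call to move; the robot and the scene stay as the last step left them, time stands still between calls to the robot, and variables do not carry over. Pictures are saved under pics/ and viewed, at most 10 in all, crops included, and the job is handed in when it is done.

Besides the shell and the picture viewer there is one more tool, called after "Request:" as name([rows], argument=value, ...), one row to a line, values as JSON. drive_tool: Moves the arm, as the interface text tells. Its arguments: {"type":"object","properties":{"rows":{"type":"array","items":{"type":"array"}},"fingers":{"type":"number"},"grip_force":{"type":"number"}},"required":["rows"]}

```bash
mkdir -p pics
cat > h.py <<'E'
import numpy as np, cv2
from scipy.spatial.transform import Rotation as R
from bench import bot, optics, ticket, nets
def ray(cam,px,s=None):
    m=optics.camera_model(cam);K=np.array(m["camera_matrix"])
    u=(px[0]-K[0,2])/K[0,0];v=(px[1]-K[1,2])/K[1,1]
    if cam=="wrist":
        s=s or bot.observe();T=np.eye(4);T[:3,:3]=R.from_quat(s["eef_rot"]).as_matrix();T[:3,3]=s["ee_pos"]
        X=T@np.array(m["T_tool_cam"]);r=np.hypot(u,v);k=np.sin(r)/r if r>1e-9 else 1
        d=np.array([u*k,-v*k,-np.cos(r)])
    else:
        X=np.array(m["extrinsics"]);d=np.array([u,-v,-1])
    d=X[:3,:3]@d;return X[:3,3],d/np.linalg.norm(d)
def atz(cam,px,z):
    o,d=ray(cam,px);return o+d*(z-o[2])/d[2]
def tri(a,b):
    A=[];y=[]
    for o,d in (a,b):
        P=np.eye(3)-np.outer(d,d);A.append(P);y.append(P@o)
    x=np.linalg.lstsq(np.vstack(A),np.hstack(y),rcond=None)[0]
    return x,[np.linalg.norm(p@x-q) for p,q in zip(A,y)]
E
python3 - <<'E'
from h import *
s=bot.observe();print({k:np.round(v,3).tolist() for k,v in s.items()})
for c in("scene","side","wrist"):
    im=optics.get_image(c);cv2.imwrite(f"pics/{c}0.png",im[:,:,::-1])
    m=optics.camera_model(c);print(c,{k:(np.round(v,3).tolist() if not isinstance(v,str) else v) for k,v in m.items()})
    for l in("power_box","lever_pivot","lever_tip","off_mark","on_mark","cover_hinge","cover_edge","turned_shaft","v_block","hex_key","milled_block"):
        print(c,l,[(np.round(r["location"],1).tolist(),round(r["p"],2)) for r in nets.mark_of(c,l)[:2]])
E
```

```text
{'t': 0.0, 'q': [1.021, 0.218, 1.615, -0.0, 1.311, -0.112], 'dq': [0.0, 0.001, 0.002, -0.002, -0.0, 0.001], 'joint_efforts': [-0.001, -39.685, -30.385, -0.0, 0.01, -0.0], 'ee_pos': [0.265, 0.565, 0.303], 'eef_rot': [0.217, 0.976, -0.001, -0.0], 'contact_force': [0.692, -0.182, -0.636], 'wrist_torque': [0.012, 0.001, 0.045], 'grasp_force': 0.0, 'opening': 0.997}
scene {'camera_matrix': [[501.48, 0.0, 320.678], [0.0, 501.48, 246.346], [0.0, 0.0, 1.0]], 'extrinsics': [[0.744, 0.305, -0.594, 0.065], [-0.667, 0.305, -0.679, -0.656], [-0.026, 0.902, 0.431, 0.473], [0.0, 0.0, 0.0, 1.0]]}
scene power_box [([254.3, 296.1], 0.84)]
scene lever_pivot [([260.0, 353.8], 0.31)]
scene lever_tip [([252.0, 238.7], 0.74)]
scene off_mark [([227.2, 261.3], 0.78), ([328.6, 271.0], 0.54)]
scene on_mark [([281.3, 248.4], 0.77)]
scene cover_hinge [([230.7, 228.7], 0.84), ([260.9, 355.7], 0.51)]
scene cover_edge [([200.1, 130.3], 0.75)]
scene turned_shaft [([260.3, 354.7], 0.72)]
scene v_block [([326.3, 327.1], 0.72)]
scene hex_key [([355.1, 355.3], 0.62), ([260.8, 355.7], 0.52)]
scene milled_block [([330.5, 
[... 455 characters left out ...]
)]
side cover_edge [([175.4, 331.9], 0.78)]
side turned_shaft [([256.0, 251.3], 0.6), ([384.5, 278.3], 0.55)]
side v_block [([342.6, 240.5], 0.97), ([371.0, 218.0], 0.67)]
side hex_key [([369.0, 218.0], 0.76)]
side milled_block [([254.0, 252.5], 0.68)]
wrist {'camera_matrix': [[371.648, 0.0, 320.087], [0.0, 371.648, 245.239], [0.0, 0.0, 1.0]], 'T_tool_cam': [[0.001, 0.951, 0.31, 0.08], [1.0, -0.001, -0.0, -0.0], [0.0, 0.31, -0.951, -0.07], [0.0, 0.0, 0.0, 1.0]]}
wrist power_box []
wrist lever_pivot []
wrist lever_tip []
wrist off_mark []
wrist on_mark []
wrist cover_hinge []
wrist cover_edge []
wrist turned_shaft [([25.9, 425.4], 0.53)]
wrist v_block []
wrist hex_key []
wrist milled_block []
```

Run:
```python
from h import *
P=dict(tip=((252,238.7),(310.7,271.9)),off=((227.2,261.3),(326.5,297.7)),on=((281.3,248.4),(298,260.7)),hinge=((230.7,228.7),(256.9,322.3)),edge=((200.1,130.3),(175.4,331.9)),box=((254.3,296.1),(302.4,303.6)),
 shaft=((260.3,354.7),(384.5,278.3)),vb=((326.3,327.1),(342.6,240.5)),hexk=((355.1,355.3),(369,218)),mb=((330.5,274.2),(254,252.5)))
for k,(a,b) in P.items():
    x,e=tri(ray("scene",a),ray("side",b));print(k,x.round(4),np.round(e,4))
for k in("off","on"): print(k,[atz(c,p,.09).round(4) for c,p in zip(("scene","side"),P[k])])
a=cv2.imread("pics/scene0.png");b=cv2.imread("pics/side0.png")
cv2.imwrite("pics/a.png",a[100:400,150:450].repeat(2,0).repeat(2,1)); cv2.imwrite("pics/b.png",b[170:420,130:430].repeat(2,0).repeat(2,1))
```

```text
tip [0.4872 0.0028 0.1217] [0. 0.]
off [0.4418 0.0154 0.0903] [0.0003 0.0003]
on [ 0.5325 -0.0132  0.0919] [0.0025 0.0025]
hinge [0.5166 0.1272 0.0908] [0.0039 0.0039]
edge [0.5415 0.2398 0.2601] [0.0015 0.0015]
box [ 0.495   0.0247 -0.0041] [0.0004 0.0004]
shaft [ 0.3963 -0.1252 -0.0033] [0.0039 0.0039]
vb [ 0.5171 -0.1443 -0.0008] [0.0022 0.0022]
hexk [ 0.5024 -0.2268 -0.0025] [0.0005 0.0005]
mb [ 0.6552 -0.0069 -0.0085] [0.0012 0.0012]
off [array([0.4424, 0.016 , 0.09  ]), array([0.4416, 0.0154, 0.09  ])]
on [array([ 0.5383, -0.0091,  0.09  ]), array([ 0.5308, -0.0126,  0.09  ])]
```

View pics/a.png

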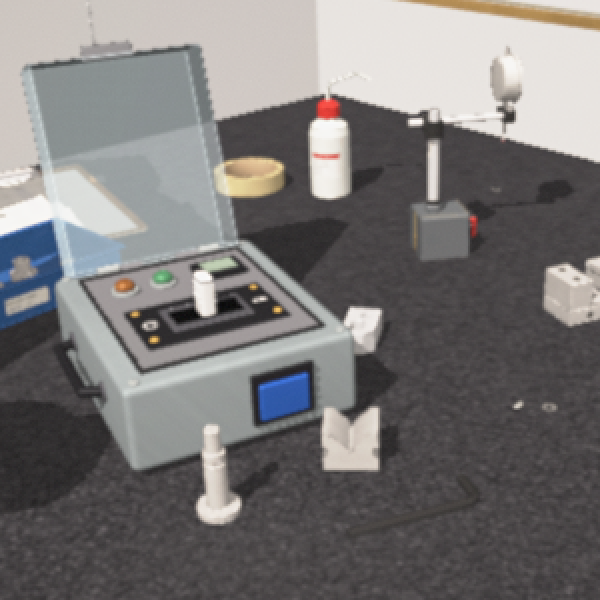

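View pics/b.png

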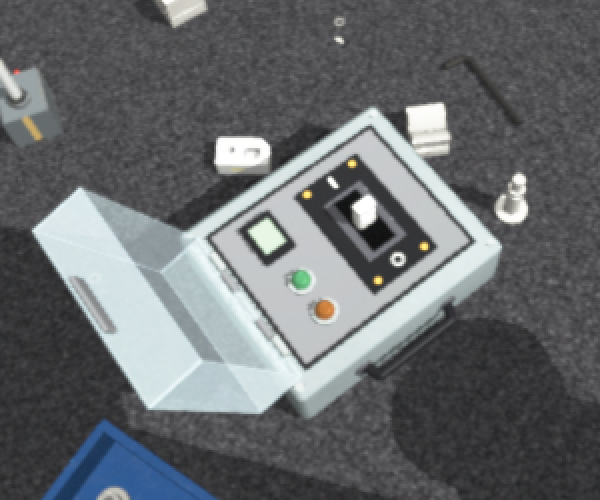

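The scene picture shows the box with handle at left and glands at the right. The off ring is at about (225,263) and the on bar at (280,249); the cover is open at the back. The side picture has the ring at (329,299) and the bar at (296,261), agreeing with the nets.

Run:
```python
from h import *
from scipy.optimize import least_squares
B=dict(off=(-.05,-.03,.09),on=(.05,-.03,.09),tip=(0,-.03,.125),hinge=(0,.102,.087),edge=(0,.102+.2*np.cos(1.9),.087+.2*np.sin(1.9)),box=(0,0,0))
O=[("scene","off",(226,262)),("scene","on",(280.5,249)),("side","off",(328,298.7)),("side","on",(297,261)),("scene","tip",(252,238.7)),("side","tip",(310.7,271.9)),
("scene","hinge",(230.7,228.7)),("side","hinge",(256.9,322.3)),("scene","edge",(200.1,130.3)),("side","edge",(175.4,331.9)),("scene","box",(254.3,296.1)),("side","box",(302.4,303.6))]
rs=[(k,)+ray(c,p) for c,k,p in O]
def f(v):
    c,s=np.cos(v[2]),np.sin(v[2]);r=[]
    for k,o,d in rs:
        b=B[k];w=np.array([v[0]+c*b[0]-s*b[1],v[1]+s*b[0]+c*b[1],b[2]])-o
        r+=list((w-d*(w@d))*1e3)
    return r
S=least_squares(f,[.49,.03,-.25],loss="soft_l1",f_scale=3);print(S.x,np.degrees(S.x[2]))
for (k,_,_),e in zip(rs,np.linalg.norm(np.reshape(f(S.x),(-1,3)),axis=1)):print(k,e.round(1))
s=bot.observe();M=R.from_quat(s["eef_rot"]);x,y,t=S.x
def bw(p):return np.array([x,y,0])+R.from_euler("z",t).apply(p)
tgt=R.from_euler("z",t)*R.from_matrix(np.diag([-1.,1,-1]))
print("rotvec tool/60deg",(M.inv()*tgt).as_rotvec()/np.pi*3)
for n,p in(("view",bw((.03,-.03,0))+[0,0,.33]),):print(n,p,M.inv().apply(p-s["ee_pos"])/.75)
```

```text
[ 0.49386834  0.03078376 -0.25505048] -14.613316283573175
off 1.2
on 0.7
off 0.9
on 2.6
tip 2.5
tip 2.1
hinge 4.3
hinge 5.6
edge 50.4
edge 176.9
box 7.1
box 4.9
rotvec tool/60deg [-1.77852583e-05 -2.97947054e-05 -1.74532948e-01]
view [ 0.51532903 -0.00581459  0.33      ] [-0.62563977 -0.54905824 -0.03479584]
```

```bash
cat > box.py <<'E'
from h import *
x,y,t=.4939,.0308,-.255
import os,json
if os.path.exists("pose.json"): x,y,t=json.load(open("pose.json"))
def bw(p):return np.array([x,y,0])+R.from_euler("z",t).apply(p)
def wb(p):return R.from_euler("z",-t).apply(np.array(p)-[x,y,0])
tgt=R.from_euler("z",t)*R.from_matrix(np.diag([-1.,1,-1]))
def go(p):
    "shift (fraction) to bring fingertips (73 mm ahead) to box point p, tool down"
    s=bot.observe();M=R.from_quat(s["eef_rot"]);w=bw(p)+[0,0,.073]
    print("tip now in box mm",(wb(np.array(s["ee_pos"])+M.apply([0,0,.073]))*1e3).round(1),"shift",(M.inv().apply(w-s["ee_pos"])/.75).round(4),"turn",((M.inv()*tgt).as_rotvec()*3/np.pi).round(3))
E
python3 - <<'E'
from h import *
from scipy.optimize import least_squares
import json
B=dict(off=(-.05,-.03,.09),on=(.05,-.03,.09),tip=(0,-.03,.125),hinge=(0,.102,.087),edge=(0,.102-.2*np.cos(1.9),.087+.2*np.sin(1.9)),box=(0,0,0))
O=[("scene","off",(226,262)),("scene","on",(280.5,249)),("side","off",(328,298.7)),("side","on",(297,261)),("scene","tip",(252,238.7)),("side","tip",(310.7,271.9)),
("scene","hinge",(230.7,228.7)),("side","hinge",(256.9,322.3)),("scene","edge",(200.1,130.3)),("side","edge",(175.4,331.9)),("scene","box",(254.3,296.1)),("side","box",(302.4,303.6))]
rs=[(k,)+ray(c,p) for c,k,p in O]
def f(v):
    c,s=np.cos(v[2]),np.sin(v[2]);r=[]
    for k,o,d in rs:
        b=B[k];w=np.array([v[0]+c*b[0]-s*b[1],v[1]+s*b[0]+c*b[1],b[2]])-o
        r+=list((w-d*(w@d))*1e3)
    return r
S=least_squares(f,[.49,.03,-.25],loss="soft_l1",f_scale=3);print(S.x,np.degrees(S.x[2]))
for (k,_,_),e in zip(rs,np.linalg.norm(np.reshape(f(S.x),(-1,3)),axis=1)):print(k,e.round(1))
json.dump(S.x.tolist(),open("pose.json","w"))
E
```

```text
[ 0.49314704  0.03030018 -0.22308756] -12.78197574806408
off 1.6
on 0.4
off 3.1
on 3.4
tip 2.3
tip 2.8
hinge 7.2
hinge 2.4
edge 12.1
edge 48.6
box 7.0
box 4.5
```

Request:
drive_tool([
  [[0,0,-0.08],[0,0,0]],
  [[-0.02,-0.02,-0.16],[0,0,0]],
  [[-0.08,-0.06,-0.19],[0,0,-0.06]],
  [[-0.14,-0.12,-0.19],[0,0,-0.12]],
  [[-0.2,-0.17,-0.19],[0,0,-0.17]],
], fingers=1, grip_force=40)

```text
t: 2.42
ee_pos: [0.3471, 0.3855, 0.4473]
eef_rot: [0.128, 0.992, 0.001, 0.001]
contact_force: [1.5, -0.1, 0.8]
opening: -0.0
grasp_force: 0.0
```

Run:
```python
from h import *
from scipy.optimize import least_squares
import json
B=dict(off=(-.05,-.03,.09),on=(.05,-.03,.09),tip=(0,-.03,.125),hinge=(0,.102,.087),edge=(0,.212,.2605))
O=[("scene","off",(226,262)),("scene","on",(280.5,249)),("side","off",(328,298.7)),("side","on",(297,261)),("scene","tip",(252,238.7)),("side","tip",(310.7,271.9)),
("scene","hinge",(230.7,228.7)),("side","hinge",(256.9,322.3)),("scene","edge",(200.1,130.3)),("side","edge",(175.4,331.9))]
rs=[(k,)+ray(c,p) for c,k,p in O]
def f(v):
    c,s=np.cos(v[2]),np.sin(v[2]);r=[]
    for k,o,d in rs:
        b=B[k];w=np.array([v[0]+c*b[0]-s*b[1],v[1]+s*b[0]+c*b[1],b[2]])-o
        r+=list((w-d*(w@d))*1e3)
    return r
S=least_squares(f,[.49,.03,-.25],loss="soft_l1",f_scale=3);print(S.x,np.degrees(S.x[2]))
for (k,_,_),e in zip(rs,np.linalg.norm(np.reshape(f(S.x),(-1,3)),axis=1)):print(k,e.round(1))
json.dump(S.x.tolist(),open("pose.json","w"))
from box import go
go((.04,-.03,.25))
```

```text
[ 0.49309447  0.03112541 -0.23119291] -13.246378097573421
off 1.5
on 1.0
off 2.0
on 3.3
tip 2.6
tip 1.9
hinge 6.7
hinge 3.4
edge 0.6
edge 3.3
tip now in box mm [-223.2  311.6  374.3] shift [-0.3625 -0.4463  0.1657] turn [ 0.001  0.001 -0.025]
```

Request:
drive_tool([
  [[-0.06,-0.07,0],[0,0,-0.02]],
  [[-0.11,-0.14,0],[0,0,-0.025]],
  [[-0.16,-0.2,0],[0,0,-0.025]],
  [[-0.21,-0.26,0],[0,0,-0.025]],
  [[-0.26,-0.32,0],[0,0,-0.025]],
])

```text
t: 3.05
ee_pos: [0.474, 0.103, 0.4468]
eef_rot: [0.117, 0.993, 0.0, 0.001]
contact_force: [0.8, 0.5, -0.1]
opening: 0.0
grasp_force: 0.0
```

Request:
drive_tool([
  [[-0.05,-0.06,0.02],[0,0,0]],
  [[-0.1,-0.12,0.07],[0,0,0]],
  [[-0.103,-0.126,0.12],[0,0,0]],
  [[-0.103,-0.126,0.165],[0,0,0]],
  [[-0.103,-0.126,0.165],[0,0,0]],
])

```text
t: 3.68
ee_pos: [0.5249, -0.0049, 0.3191]
eef_rot: [0.117, 0.993, 0.0, -0.004]
contact_force: [0.1, 0.9, -0.5]
opening: -0.007
grasp_force: 0.0
```

Run:
```python
from box import *
go((.04,-.03,.1))
im=optics.get_image("wrist");cv2.imwrite("pics/w1.png",im[:,:,::-1])
for l,z in(("lever_tip",.125),("off_mark",.09),("on_mark",.09),("cover_hinge",.087)):
    for r in nets.mark_of("wrist",l)[:2]: print(l,r["location"],round(r["p"],2),"box mm",(wb(atz("wrist",r["location"],z))*1e3).round(1))
```

```text
tip now in box mm [ 38.7 -27.8 246.1] shift [-0.0026 -0.0028  0.1948] turn [-0.001 -0.007 -0.003]
lever_tip [318.8, 183.9] 0.64 box mm [  2.5 -28.3 125. ]
off_mark [321.2, 112.5] 0.57 box mm [-49.9 -26.2  90. ]
off_mark [472.5, 185.0] 0.46 box mm [  7.1 106.   90. ]
on_mark [318.2, 236.6] 0.73 box mm [ 55.2 -28.7  90. ]
cover_hinge [471.2, 187.8] 0.55 box mm [ 10.6 106.6  87. ]
cover_hinge [320.5, 185.2] 0.35 box mm [ 11.1 -26.7  87. ]
```

View pics/w1.png

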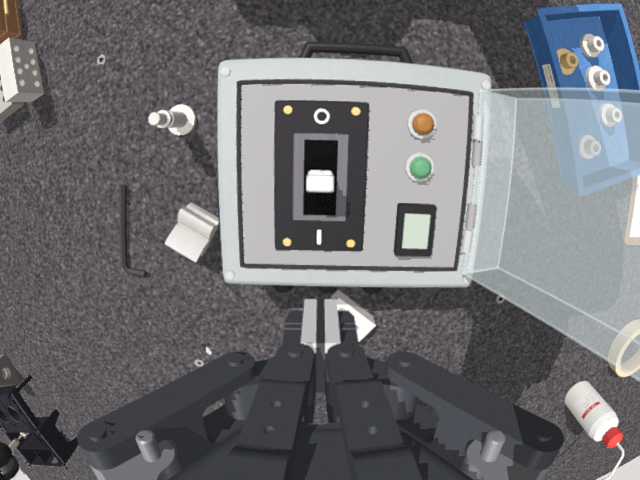

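The wrist picture shows the lever at (320,182), the ring at (322,116) and the bar at (319,237). This confirms the box pose to about 3 mm. The shut fingers are clear on the on side, so I descend there.

Request:
drive_tool([
  [[0,0,0.06],[0,0,-0.003]],
  [[0,0,0.12],[0,-0.006,-0.003]],
  [[0,0,0.16],[0,-0.006,-0.003]],
  [[0,0,0.18],[0,-0.006,-0.003]],
  [[0,0,0.193],[0,-0.006,-0.003]],
])

```text
t: 4.55
ee_pos: [0.5278, -0.0048, 0.1787]
eef_rot: [0.115, 0.993, -0.0, 0.004]
contact_force: [1.0, 0.1, 1.2]
opening: 0.004
grasp_force: 0.0
```

Request:
drive_tool([
  [[0.004,0,0],[0,0,0]],
  [[0.008,0,0],[0,0,0]],
  [[0.012,0,0],[0,0,0]],
  [[0.016,0,0],[0,0,0]],
  [[0.016,0,0],[0,0,0]],
])

```text
t: 5.18
ee_pos: [0.515, -0.002, 0.178]
eef_rot: [0.115, 0.993, -0.0, 0.003]
contact_force: [0.5, -0.8, 0.9]
opening: 0.002
grasp_force: 0.0
```

```bash
cat > st.py <<'E'
from box import *
s=bot.observe();f=R.from_euler("z",-t).apply(s["contact_force"]);print(round(s["t"],2),"F box",f.round(1));go((0,-.03,.1))
E
python3 st.py
```

```text
5.17 F box [ 0.7 -0.6  0.9]
tip now in box mm [ 29.4 -27.3 105. ] shift [ 0.0386 -0.0036  0.0064] turn [-0.     0.006  0.001]
```

Request:
drive_tool([
  [[0,0,0.004],[0,0,0]],
  [[0,-0.002,0.008],[0,0,0]],
  [[0.003,-0.002,0.008],[0,0,0]],
  [[0.006,-0.002,0.008],[0,0,0]],
  [[0.009,-0.002,0.008],[0,0,0]],
])

```text
t: 5.8
ee_pos: [0.5081, -0.002, 0.1718]
eef_rot: [0.115, 0.993, -0.0, 0.003]
contact_force: [0.9, -0.5, 0.2]
opening: -0.002
grasp_force: 0.0
```

Request:
drive_tool([
  [[0.002,0,0],[0,0,0]],
  [[0.004,0,0],[0,0,0]],
  [[0.006,0,0],[0,0,0]],
  [[0.008,0,0],[0,0,0]],
  [[0.01,0,0],[0,0,0]],
])

```text
t: 6.42
ee_pos: [0.5009, -0.0003, 0.1717]
eef_rot: [0.115, 0.993, -0.0, 0.003]
contact_force: [0.4, 0.4, -0.8]
opening: 0.001
grasp_force: 0.0
```

```bash
python3 st.py
```

```text
6.42 F box [ 0.3  0.5 -0.8]
tip now in box mm [ 15.3 -28.8  98.7] shift [ 0.0198 -0.0016 -0.0018] turn [0.    0.006 0.001]
```

Request:
drive_tool([
  [[0.002,0,0],[0,0,0]],
  [[0.004,0,0],[0,0,0]],
  [[0.006,0,0],[0,0,0]],
  [[0.008,0,0],[0,0,0]],
  [[0.01,0,0],[0,0,0]],
])

```text
t: 7.05
ee_pos: [0.4959, 0.0009, 0.1723]
eef_rot: [0.115, 0.993, -0.001, 0.007]
contact_force: [7.0, -0.4, -5.3]
opening: -0.0
grasp_force: 3.5
```

```bash
python3 st.py
```

```text
7.05 F box [ 6.9  1.3 -5.3]
tip now in box mm [ 10.6 -28.7  99.3] shift [ 0.0129 -0.0016 -0.0011] turn [0.    0.013 0.   ]
```

Request:
drive_tool([
  [[0.0015,0,0],[0,0,0]],
  [[0.003,0,0],[0,0,0]],
  [[0.0045,0,0],[0,0,0]],
  [[0.006,0,0],[0,0,0]],
  [[0.0075,0,0],[0,0,0]],
])

```text
t: 7.68
ee_pos: [0.4909, 0.0021, 0.1727]
eef_rot: [0.115, 0.993, -0.001, 0.007]
contact_force: [8.0, -2.0, -3.9]
opening: -0.001
grasp_force: 3.5
```

```bash
python3 st.py
```

```text
7.67 F box [ 8.3 -0.1 -3.9]
tip now in box mm [  5.6 -28.7  99.7] shift [ 0.0061 -0.0017 -0.0005] turn [0.001 0.014 0.   ]
```

Request:
drive_tool([
  [[0.0015,0,0],[0,0,0]],
  [[0.003,0,0],[0,0,0]],
  [[0.0045,0,0],[0,0,0]],
  [[0.006,0,0],[0,0,0]],
  [[0.0075,0,0],[0,0,0]],
])

```text
t: 8.3
ee_pos: [0.4864, 0.0031, 0.1732]
eef_rot: [0.115, 0.993, -0.001, 0.009]
contact_force: [10.5, -1.6, -5.2]
opening: -0.005
grasp_force: 4.3
```

Request:
drive_tool([
  [[0.001,0,0],[0,0,0]],
  [[0.002,0,0.0005],[0,0,0]],
  [[0.003,0,0.001],[0,0,0]],
  [[0.004,0,0.001],[0,0,0]],
  [[0.005,0,0.001],[0,0,0]],
])

```text
t: 8.93
ee_pos: [0.4835, 0.0038, 0.173]
eef_rot: [0.115, 0.993, -0.001, 0.01]
contact_force: [11.0, -2.5, -4.0]
opening: 0.001
grasp_force: 4.4
```

```bash
python3 st.py
```

```text
8.93 F box [11.3  0.1 -4. ]
tip now in box mm [ -1.6 -28.7 100. ] shift [-0.0041 -0.0016  0.    ] turn [0.001 0.019 0.   ]
```

Request:
drive_tool([
  [[0.001,0,0.001],[0,0,0]],
  [[0.002,0,0.001],[0,0,0]],
  [[0.003,0,0.001],[0,0,0]],
  [[0.004,0,0.001],[0,0,0]],
  [[0.005,0,0.001],[0,0,0]],
])

```text
t: 9.55
ee_pos: [0.4797, 0.0048, 0.1722]
eef_rot: [0.115, 0.993, -0.001, 0.009]
contact_force: [8.6, -2.3, -3.0]
opening: -0.001
grasp_force: 3.8
```

Request:
drive_tool([
  [[0.0005,0,0],[0,0,0]],
  [[0.001,0,0],[0,0,0]],
  [[0.0015,0,0],[0,0,0]],
  [[0.002,0,0],[0,0,0]],
  [[0.0025,0,0],[0,0,0]],
])

```text
t: 10.18
ee_pos: [0.4773, 0.0053, 0.172]
eef_rot: [0.115, 0.993, -0.001, 0.008]
contact_force: [8.0, -2.0, -2.5]
opening: -0.003
grasp_force: 3.3
```

Request:
drive_tool([
  [[0.0005,0,0],[0,0,0]],
  [[0.001,0,0],[0,0,0]],
  [[0.0015,0,0],[0,0,0]],
  [[0.002,0,0],[0,0,0]],
  [[0.0025,0,0],[0,0,0]],
])

```text
t: 10.8
ee_pos: [0.4755, 0.0057, 0.172]
eef_rot: [0.115, 0.993, -0.001, 0.008]
contact_force: [7.2, -1.6, -2.1]
opening: -0.004
grasp_force: 3.2
```

Request:
drive_tool([
  [[0.0005,0,0],[0,0,0]],
  [[0.001,0,0],[0,0,0]],
  [[0.0015,0,0],[0,0,0]],
  [[0.002,0,0],[0,0,0]],
  [[0.0025,0,0],[0,0,0]],
])

```text
t: 11.42
ee_pos: [0.4736, 0.0062, 0.172]
eef_rot: [0.115, 0.993, -0.001, 0.008]
contact_force: [7.8, -1.5, -1.8]
opening: -0.006
grasp_force: 3.1
```

```bash
python3 st.py
```

```text
11.43 F box [ 7.9  0.3 -1.8]
tip now in box mm [-12.1 -28.7  99. ] shift [-0.0178 -0.0017 -0.001 ] turn [0.    0.016 0.001]
```

Request:
drive_tool([
  [[0.0005,0,0],[0,0,0]],
  [[0.001,0,0],[0,0,0]],
  [[0.0015,0,0.0005],[0,0,0]],
  [[0.002,0,0.001],[0,0,0]],
  [[0.0025,0,0.001],[0,0,0]],
])

```text
t: 12.05
ee_pos: [0.4717, 0.0066, 0.1715]
eef_rot: [0.115, 0.993, -0.001, 0.008]
contact_force: [6.8, -2.2, -1.0]
opening: 0.003
grasp_force: 3.0
```

Request:
drive_tool([
  [[0.0005,0,0],[0,0,0]],
  [[0.001,0,0],[0,0,0]],
  [[0.0015,0,0],[0,0,0]],
  [[0.002,0,0],[0,0,0]],
  [[0.0025,0,0],[0,0,0]],
])

```text
t: 12.68
ee_pos: [0.4688, 0.0073, 0.1708]
eef_rot: [0.115, 0.993, -0.001, 0.007]
contact_force: [5.4, -1.3, 0.3]
opening: 0.002
grasp_force: 2.2
```

```bash
python3 st.py
```

```text
12.68 F box [ 5.6 -0.   0.3]
tip now in box mm [-17.2 -28.7  97.8] shift [-0.0243 -0.0017 -0.0026] turn [0.    0.013 0.001]
```

Request:
drive_tool([
  [[0.0005,0,0],[0,0,0]],
  [[0.001,0,0],[0,0,0]],
  [[0.0015,0,0],[0,0,0]],
  [[0.002,0,0],[0,0,0]],
  [[0.0025,0,0],[0,0,0]],
])

```text
t: 13.3
ee_pos: [0.4677, 0.0075, 0.1711]
eef_rot: [0.115, 0.993, -0.001, 0.008]
contact_force: [6.6, -1.5, 0.2]
opening: 0.004
grasp_force: 2.7
```

Request:
drive_tool([
  [[0.0005,0,0],[0,0,0]],
  [[0.001,0,0],[0,0,0]],
  [[0.0015,0,0],[0,0,0]],
  [[0.002,0,0],[0,0,0]],
  [[0.0025,0,0],[0,0,0]],
])

```text
t: 13.92
ee_pos: [0.4663, 0.0078, 0.1714]
eef_rot: [0.115, 0.993, -0.001, 0.008]
contact_force: [7.8, -1.8, -0.9]
opening: 0.0
grasp_force: 2.9
```

```bash
python3 st.py
```

```text
13.93 F box [ 8.   0.1 -0.9]
tip now in box mm [-19.6 -28.8  98.4] shift [-0.0277 -0.0016 -0.0017] turn [0.    0.016 0.001]
```

Request:
drive_tool([
  [[0.0006,0,0],[0,0,0]],
  [[0.0012,0,0],[0,0,0]],
  [[0.0018,0,0],[0,0,0]],
  [[0.0024,0,0],[0,0,0]],
  [[0.003,0,0],[0,0,0]],
])

```text
t: 14.55
ee_pos: [0.4642, 0.0083, 0.1715]
eef_rot: [0.115, 0.993, -0.001, 0.008]
contact_force: [6.9, -2.7, -1.3]
opening: -0.001
grasp_force: 3.0
```

```bash
python3 st.py
python3 - <<'E'
from h import *
for c in("scene","side"):
    im=optics.get_image(c)[:,:,::-1];cv2.imwrite(f"pics/{c}2.png",im)
    print(nets.mark_of(c,"lever_tip")[:2])
a=cv2.imread("pics/scene2.png")[200:320,170:330];b=cv2.imread("pics/side2.png")[210:330,240:400]
cv2.imwrite("pics/c2.png",cv2.resize(np.vstack([a,b]),None,fx=2.5,fy=2.5,interpolation=cv2.INTER_CUBIC))
E
```

```text
14.55 F box [ 7.3 -1.  -1.3]
tip now in box mm [-21.6 -28.8  98.5] shift [-0.0305 -0.0016 -0.0015] turn [0.    0.016 0.001]
[{'location': [227.4, 253.9], 'p': 0.48}]
[{'location': [327.9, 294.4], 'p': 0.42}]
```

View pics/c2.png

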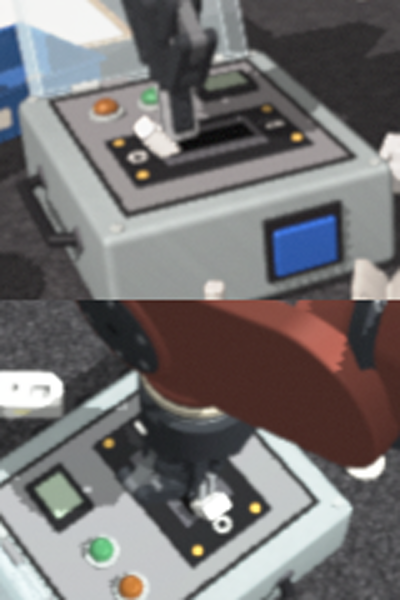

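The lever leans well to off, with its tip at scene (228,252) and side (326,292), and the fingertip is low behind it. The stop isn't felt yet, so I keep on.

Request:
drive_tool([
  [[0.0006,0,0],[0,0,0]],
  [[0.0012,0,0],[0,0,0]],
  [[0.0018,0,0],[0,0,0]],
  [[0.0024,0,0],[0,0,0]],
  [[0.003,0,0],[0,0,0]],
])

```text
t: 15.38
ee_pos: [0.4629, 0.0086, 0.1719]
eef_rot: [0.115, 0.993, -0.001, 0.01]
contact_force: [8.6, -1.3, -0.8]
opening: -0.001
grasp_force: 3.6
```

```bash
python3 st.py; python3 -c "
from box import *
x,e=tri(ray('scene',(228,252)),ray('side',(326,292)));b=wb(x);print(b,e,np.arctan2(b[0]-.0025,b[2]-.047))"
```

```text
15.38 F box [ 8.7  0.7 -0.8]
tip now in box mm [-22.8 -28.8  99. ] shift [-0.0323 -0.0016 -0.0008] turn [0.    0.019 0.001]
[-0.04313662 -0.02875293  0.10790132] [np.float64(0.0001837765625661595), np.float64(0.0001837765625658884)] -0.6430872425366919
```

Request:
drive_tool([
  [[0.0006,0,0.0005],[0,0,0]],
  [[0.0012,0,0.001],[0,0,0]],
  [[0.0018,0,0.0015],[0,0,0]],
  [[0.0024,0,0.0015],[0,0,0]],
  [[0.003,0,0.0015],[0,0,0]],
])

```text
t: 16.0
ee_pos: [0.4621, 0.0088, 0.1717]
eef_rot: [0.115, 0.993, -0.001, 0.012]
contact_force: [10.9, -3.2, -0.7]
opening: 0.003
grasp_force: 4.5
```

Request:
drive_tool([
  [[0.0005,0,0],[0,0,0]],
  [[0.001,0,0],[0,0,0]],
  [[0.0015,0,0],[0,0,0]],
  [[0.002,0,0],[0,0,0]],
  [[0.0025,0,0],[0,0,0]],
])

```text
t: 16.62
ee_pos: [0.4611, 0.0091, 0.172]
eef_rot: [0.115, 0.993, -0.001, 0.013]
contact_force: [11.8, -3.5, -0.4]
opening: 0.002
grasp_force: 5.1
```

```bash
python3 st.py
```

```text
16.62 F box [12.3 -0.7 -0.4]
tip now in box mm [-24.2 -28.7  99.1] shift [-0.0348 -0.0016 -0.0004] turn [0.001 0.025 0.001]
```

Request:
drive_tool([
  [[0.0006,0,0],[0,0,0]],
  [[0.0012,0,0],[0,0,0]],
  [[0.0018,0,0],[0,0,0]],
  [[0.0024,0,0],[0,0,0]],
  [[0.003,0,0],[0,0,0]],
])

```text
t: 17.25
ee_pos: [0.46, 0.0094, 0.1727]
eef_rot: [0.115, 0.993, -0.001, 0.014]
contact_force: [14.3, -4.3, -0.2]
opening: 0.002
grasp_force: 5.7
```

Request:
drive_tool([
  [[0.0005,0,0],[0,0,0]],
  [[0.001,0,0],[0,0,0]],
  [[0.0015,0,0],[0,0,0]],
  [[0.002,0,0],[0,0,0]],
  [[0.0025,0,0],[0,0,0]],
])

```text
t: 17.88
ee_pos: [0.459, 0.0096, 0.1731]
eef_rot: [0.115, 0.993, -0.001, 0.016]
contact_force: [16.5, -3.7, -0.6]
opening: -0.003
grasp_force: 6.2
```

```bash
python3 st.py
```

```text
17.88 F box [16.9  0.2 -0.6]
tip now in box mm [-25.9 -28.7 100.1] shift [-0.0376 -0.0017  0.0013] turn [0.001 0.03  0.001]
```

Stop felt at 17 N. Now I back off, lift and cross to the off side.

Request:
drive_tool([
  [[-0.01,0,0],[0,0,0]],
  [[-0.03,0,0],[0,0,0]],
  [[-0.045,0,-0.03],[0,0,0]],
  [[-0.045,0,-0.08],[0,0,0]],
  [[-0.02,0,-0.1],[0,0,0]],
])

```text
t: 18.5
ee_pos: [0.4658, 0.008, 0.2452]
eef_rot: [0.115, 0.993, -0.0, 0.004]
contact_force: [0.2, -0.2, 0.1]
opening: 0.0
grasp_force: 0.0
```

Request:
drive_tool([
  [[0.03,0,0],[0,0,0]],
  [[0.06,0,0],[0,0,0]],
  [[0.078,0,0],[0,0,0]],
  [[0.078,0,0],[0,0,0]],
  [[0.078,0,0],[0,0,0]],
])

```text
t: 19.12
ee_pos: [0.408, 0.0215, 0.2429]
eef_rot: [0.115, 0.993, -0.0, 0.003]
contact_force: [0.2, 0.1, -0.2]
opening: -0.002
grasp_force: 0.0
```

```bash
python3 st.py
python3 - <<'E'
from box import *
for c in("scene","wrist"):
    im=optics.get_image(c)[:,:,::-1];cv2.imwrite(f"pics/{c}3.png",im)
    print(c,nets.mark_of(c,"lever_tip")[:2])
a=cv2.imread("pics/scene3.png")[180:330,150:350];b=cv2.imread("pics/wrist3.png")[120:420,120:520]
cv2.imwrite("pics/c3.png",np.vstack([cv2.resize(a,(400,300)),b]))
E
```

```text
19.12 F box [ 0.2  0.2 -0.2]
tip now in box mm [-80.1 -28.9 169.9] shift [-0.1069 -0.0016  0.094 ] turn [-0.     0.007  0.001]
scene [{'location': [229.7, 247.8], 'p': 0.48}, {'location': [259.1, 354.1], 'p': 0.22}]
wrist []
```

View pics/c3.png

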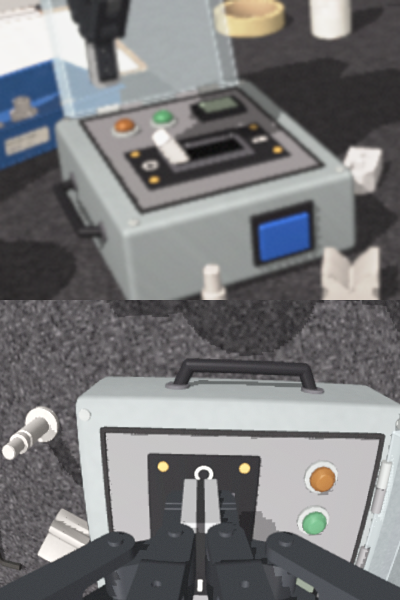

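The lever holds at off by itself, with its tip at scene (230,246), and the fingers are clear on the off side. Next I throw it on.

Request:
drive_tool([
  [[0,0,0.05],[0,0,0]],
  [[0,0,0.085],[0,-0.003,0]],
  [[0,0,0.092],[0,-0.005,0]],
  [[-0.006,0,0.092],[0,-0.005,0]],
  [[-0.012,0,0.092],[0,-0.005,0]],
])

```text
t: 19.95
ee_pos: [0.4182, 0.0192, 0.1752]
eef_rot: [0.115, 0.993, -0.001, 0.007]
contact_force: [-0.9, -0.2, -0.9]
opening: -0.003
grasp_force: 0.0
```

Request:
drive_tool([
  [[-0.003,0,0],[0,0,0]],
  [[-0.006,0,0],[0,0,0]],
  [[-0.009,0,0],[0,0,0]],
  [[-0.012,0,0],[0,0,0]],
  [[-0.015,0,0],[0,0,0]],
])

```text
t: 20.58
ee_pos: [0.4277, 0.0169, 0.1739]
eef_rot: [0.115, 0.993, -0.001, 0.006]
contact_force: [1.0, -0.5, 0.5]
opening: 0.001
grasp_force: 0.0
```

Request:
drive_tool([
  [[-0.003,0,0],[0,0,0]],
  [[-0.006,0,0],[0,0,0]],
  [[-0.009,0,0],[0,0,0]],
  [[-0.012,0,0],[0,0,0]],
  [[-0.015,0,0],[0,0,0]],
])

```text
t: 21.2
ee_pos: [0.4366, 0.0147, 0.1735]
eef_rot: [0.115, 0.993, -0.001, 0.003]
contact_force: [-5.4, 0.2, 4.8]
opening: -0.004
grasp_force: 3.0
```

```bash
python3 st.py
```

```text
21.2 F box [-5.3 -1.1  4.8]
tip now in box mm [-50.8 -28.9 100.5] shift [-0.0683 -0.0015  0.001 ] turn [-0.     0.005  0.001]
```

Contact as expected, about 5 N.

Request:
drive_tool([
  [[-0.003,0,0],[0,0,0]],
  [[-0.006,0,0],[0,0,0]],
  [[-0.009,0,0],[0,0,0]],
  [[-0.012,0,0],[0,0,0]],
  [[-0.015,0,0],[0,0,0]],
])

```text
t: 21.82
ee_pos: [0.4499, 0.0117, 0.1743]
eef_rot: [0.115, 0.993, -0.001, 0.006]
contact_force: [-2.7, 0.0, 2.2]
opening: 0.006
grasp_force: 1.3
```

Request:
drive_tool([
  [[-0.003,0,0],[0,0,0]],
  [[-0.006,0,0],[0,0,0]],
  [[-0.009,0,0],[0,0,0]],
  [[-0.012,0,0],[0,0,0]],
  [[-0.015,0,0],[0,0,0]],
])

```text
t: 22.45
ee_pos: [0.4608, 0.0091, 0.1744]
eef_rot: [0.115, 0.993, -0.001, 0.006]
contact_force: [-1.7, -0.0, 0.8]
opening: -0.0
grasp_force: 0.5
```

Request:
drive_tool([
  [[-0.003,0,0],[0,0,0]],
  [[-0.006,0,0],[0,0,0]],
  [[-0.009,0,0],[0,0,0]],
  [[-0.012,0,0],[0,0,0]],
  [[-0.015,0,0],[0,0,0]],
])

```text
t: 23.08
ee_pos: [0.4717, 0.0066, 0.1745]
eef_rot: [0.115, 0.993, -0.001, 0.006]
contact_force: [-0.8, 0.2, 0.4]
opening: -0.002
grasp_force: 0.0
```

```bash
python3 st.py
python3 - <<'E'
from h import *
for c in("scene","side"):
    im=optics.get_image(c)[:,:,::-1];cv2.imwrite(f"pics/{c}4.png",im);print(nets.mark_of(c,"lever_tip")[:2])
E
```

```text
23.07 F box [-0.9  0.   0.4]
tip now in box mm [-14.3 -28.8 101.5] shift [-0.0203 -0.0016  0.0023] turn [0.    0.011 0.001]
[{'location': [258.8, 236.4], 'p': 0.59}]
[]
```

Request:
drive_tool([
  [[-0.002,0,0],[0,0,0]],
  [[-0.004,0,0],[0,0,0]],
  [[-0.006,0,0],[0,0,0]],
  [[-0.008,0,0],[0,0,0]],
  [[-0.01,0,0],[0,0,0]],
])

```text
t: 23.9
ee_pos: [0.4788, 0.0049, 0.1746]
eef_rot: [0.115, 0.993, -0.001, 0.006]
contact_force: [0.4, 0.0, 0.3]
opening: -0.002
grasp_force: 0.0
```

Request:
drive_tool([
  [[-0.002,0,0],[0,0,0]],
  [[-0.004,0,0],[0,0,0]],
  [[-0.006,0,0],[0,0,0]],
  [[-0.008,0,0],[0,0,0]],
  [[-0.01,0,0],[0,0,0]],
])

```text
t: 24.52
ee_pos: [0.4847, 0.0035, 0.1744]
eef_rot: [0.115, 0.993, -0.0, 0.003]
contact_force: [-6.5, 1.7, 5.7]
opening: -0.001
grasp_force: 3.9
```

```bash
python3 st.py
python3 - <<'E'
from h import *
for c in("scene","side"):
    im=optics.get_image(c)[:,:,::-1];cv2.imwrite(f"pics/{c}5.png",im);print(nets.mark_of(c,"lever_tip")[:2])
E
```

```text
24.52 F box [-6.7  0.2  5.7]
tip now in box mm [ -1.3 -28.8 101.4] shift [-0.0024 -0.0016  0.0018] turn [-0.     0.007  0.001]
[{'location': [277.1, 247.4], 'p': 0.63}, {'location': [265.4, 236.5], 'p': 0.54}]
[]
```

Request:
drive_tool([
  [[0.01,0,0],[0,0,0]],
  [[0.025,0,0],[0,0,0]],
  [[0.025,0,-0.07],[0,0,0]],
  [[0.025,0,-0.15],[0,0,0]],
  [[0.025,0,-0.23],[0,0,0]],
])

```text
t: 25.35
ee_pos: [0.4649, 0.0081, 0.3483]
eef_rot: [0.115, 0.993, -0.001, 0.006]
contact_force: [0.4, 0.1, 0.1]
opening: -0.001
grasp_force: 0.0
```

Request:
drive_tool([
  [[0,0.02,-0.08],[0,0,0]],
  [[-0.02,0.07,-0.13],[0,0,0]],
  [[-0.04,0.15,-0.13],[0,0,0]],
  [[-0.05,0.22,-0.13],[0,0,0]],
  [[-0.05,0.3,-0.13],[0,0,0]],
])

```text
t: 25.98
ee_pos: [0.5529, 0.2199, 0.4447]
eef_rot: [0.115, 0.993, -0.001, 0.006]
contact_force: [0.8, -0.9, 0.2]
opening: -0.002
grasp_force: 0.0
```

```bash
python3 st.py;python3 - <<'E'
from box import *
go((.015,.275,.24))
for c in("scene","side"):
    im=optics.get_image(c)[:,:,::-1];cv2.imwrite(f"pics/{c}6.png",im);print(nets.mark_of(c,"lever_tip")[:2])
a=cv2.imread("pics/scene6.png")[40:340,120:420];b=cv2.imread("pics/side6.png")[150:450,130:430]
cv2.imwrite("pics/c6.png",np.hstack([a,b]))
E
```

```text
25.98 F box [ 1.  -0.7  0.2]
tip now in box mm [ 15.9 197.5 371.7] shift [ 0.0244 -0.3033  0.3621] turn [-0.     0.012 -0.   ]
tip now in box mm [ 15.9 197.5 371.7] shift [0.0022 0.1034 0.1756] turn [-0.     0.012 -0.   ]
[{'location': [266.0, 239.6], 'p': 0.75}]
[]
```

View pics/c6.png

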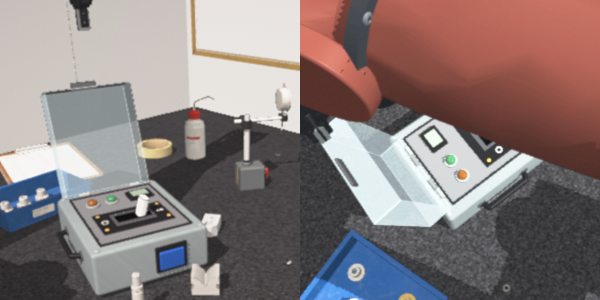

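The lever stands at on by itself, with its tip at scene (266,240), and the loose things look untouched. Next I go behind the cover.

Request:
drive_tool([
  [[0,0.07,0],[0,0,0]],
  [[0,0.105,0.03],[0,0,0]],
  [[0,0.105,0.1],[0,0,0]],
  [[0,0.105,0.16],[0,0,0]],
  [[0,0.105,0.175],[0,-0.008,0]],
])

```text
t: 26.8
ee_pos: [0.5702, 0.2926, 0.3093]
eef_rot: [0.116, 0.993, -0.003, 0.007]
contact_force: [0.3, -0.4, -0.4]
opening: -0.0
grasp_force: 0.0
```

```bash
python3 st.py
```

```text
26.8 F box [ 0.4 -0.3 -0.4]
tip now in box mm [ 16.2 271.9 236.3] shift [ 0.0224 -0.4021  0.1834] turn [-0.005  0.014 -0.001]
```

Request:
drive_tool([
  [[0,-0.025,0],[0,0,0]],
  [[0,-0.045,-0.004],[0,0,0]],
  [[0,-0.06,-0.006],[0,0,0]],
  [[0,-0.075,-0.006],[0,0,0]],
  [[0,-0.09,-0.006],[0,0,0]],
])

```text
t: 27.42
ee_pos: [0.5572, 0.2297, 0.3203]
eef_rot: [0.115, 0.993, 0.001, 0.012]
contact_force: [-1.3, 8.2, 13.0]
opening: 0.002
grasp_force: 7.6
```

Request:
drive_tool([
  [[0,-0.018,0],[0,0,0]],
  [[0,-0.036,0],[0,0,0]],
  [[0,-0.054,0],[0,0,0]],
  [[0,-0.072,0],[0,0,0]],
  [[0,-0.09,0],[0,0,0]],
])

```text
t: 28.05
ee_pos: [0.5456, 0.1672, 0.3333]
eef_rot: [0.114, 0.993, 0.005, 0.02]
contact_force: [-7.8, 7.4, 39.3]
opening: -0.004
grasp_force: 14.9
```

```bash
python3 st.py
```

```text
28.05 F box [-9.3  5.4 39.3]
tip now in box mm [ 22.7 145.6 260.4] shift [ 0.0351 -0.2357  0.2091] turn [0.014 0.036 0.002]
```

Request:
drive_tool([
  [[0,0,-0.012],[0,0,0]],
  [[0,0.004,-0.024],[0,0,0]],
  [[0,0.004,-0.032],[0,0,0]],
  [[0,0.004,-0.032],[0,0,0]],
  [[0,0.004,-0.032],[0,0,0]],
])

```text
t: 28.68
ee_pos: [0.541, 0.1666, 0.3409]
eef_rot: [0.115, 0.993, -0.001, 0.009]
contact_force: [1.1, -0.1, 0.1]
opening: 0.0
grasp_force: 0.1
```

```bash
python3 st.py;python3 - <<'E'
from box import *
for c in("scene","wrist"):
    im=optics.get_image(c)[:,:,::-1];cv2.imwrite(f"pics/{c}7.png",im);print(nets.mark_of(c,"cover_edge")[:2])
a=cv2.imread("pics/scene7.png")[40:280,120:360];b=cv2.imread("pics/wrist7.png")
cv2.imwrite("pics/c7.png",np.hstack([cv2.resize(a,(400,400)),cv2.resize(b,(400,400))]))
E
```

```text
28.68 F box [1.1 0.1 0.1]
tip now in box mm [ 16.9 142.8 267.9] shift [ 0.025  -0.2302  0.2236] turn [-0.001  0.017  0.001]
[{'location': [208.5, 122.6], 'p': 0.62}]
[{'location': [278.7, 313.5], 'p': 0.96}]
```

View pics/c7.png

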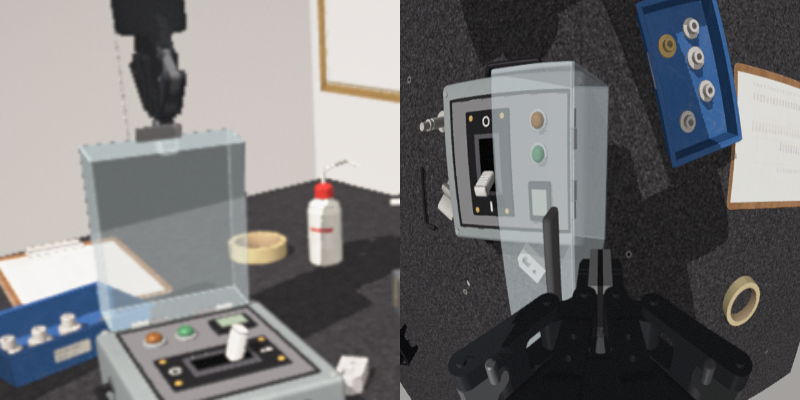

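The cover stands about upright and the finger is just outside it. Its grip bar at (548,250) in the crop was what pushed the finger up. I continue a little higher.

Request:
drive_tool([
  [[0,-0.012,-0.002],[0,0,0]],
  [[0,-0.024,-0.003],[0,0,0]],
  [[0,-0.036,-0.004],[0,0,0]],
  [[0,-0.048,-0.004],[0,0,0]],
  [[0,-0.06,-0.004],[0,0,0]],
])

```text
t: 29.5
ee_pos: [0.5309, 0.1221, 0.3452]
eef_rot: [0.115, 0.993, -0.001, 0.01]
contact_force: [0.8, -0.5, 0.3]
opening: 0.0
grasp_force: 0.1
```

```bash
python3 st.py
```

```text
29.5 F box [ 0.9 -0.3  0.3]
tip now in box mm [ 17.4  97.2 272.2] shift [ 0.0259 -0.1695  0.2291] turn [-0.     0.019  0.   ]
```

Request:
drive_tool([
  [[0,-0.015,0],[0,0,0]],
  [[0,-0.03,0],[0,0,0]],
  [[0,-0.045,0],[0,0,0]],
  [[0,-0.06,0],[0,0,0]],
  [[0,-0.075,0],[0,0,0]],
])

```text
t: 30.12
ee_pos: [0.518, 0.0673, 0.3451]
eef_rot: [0.115, 0.993, -0.001, 0.01]
contact_force: [0.1, -0.1, -0.4]
opening: -0.0
grasp_force: 0.0
```

```bash
python3 st.py;python3 - <<'E'
from box import *
for c in("scene","wrist"):
    im=optics.get_image(c)[:,:,::-1];cv2.imwrite(f"pics/{c}8.png",im);print(nets.mark_of(c,"cover_edge")[:2])
a=cv2.imread("pics/scene8.png")[40:280,120:360];b=cv2.imread("pics/wrist8.png")
cv2.imwrite("pics/c8.png",np.hstack([cv2.resize(a,(400,400)),cv2.resize(b,(400,400))]))
E
```

```text
30.12 F box [ 0.1 -0.  -0.4]
tip now in box mm [ 17.4  40.9 272.1] shift [ 0.0259 -0.0945  0.229 ] turn [-0.     0.019  0.001]
[{'location': [229.9, 144.5], 'p': 0.92}, {'location': [229.0, 230.4], 'p': 0.46}]
[{'location': [244.7, 272.8], 'p': 0.6}]
```

View pics/c8.png

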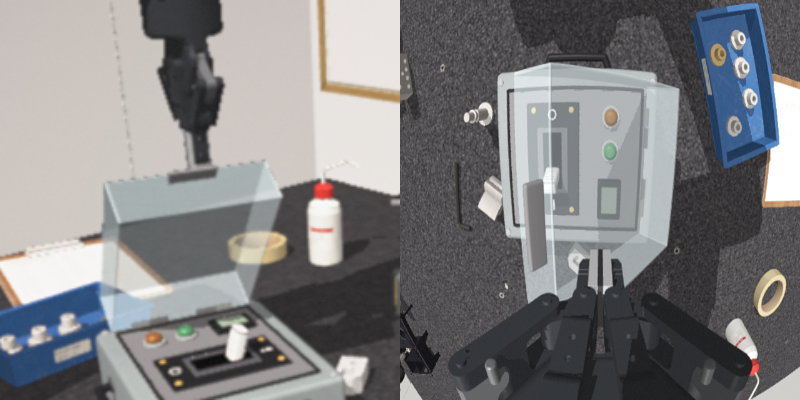

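The cover is tipping over the box by itself and is already ahead of the finger. I lift off and let it sink.

Request:
drive_tool([
  [[0,0,-0.04],[0,0,0]],
  [[0,0,-0.09],[0,0,0]],
  [[0,0,-0.12],[0,0,0]],
  [[0,0,-0.12],[0,0,0]],
  [[0,0,-0.12],[0,0,0]],
])

```text
t: 30.95
ee_pos: [0.5161, 0.0687, 0.4337]
eef_rot: [0.115, 0.993, -0.001, 0.009]
contact_force: [-0.6, -0.0, -0.1]
opening: -0.002
grasp_force: 0.0
```

Request:
drive_tool([
  [[0,0,0],[0,0,0]],
  [[0,0,0],[0,0,0]],
  [[0,0,0],[0,0,0]],
  [[0,0,0],[0,0,0]],
  [[0,0,0],[0,0,0]],
])

```text
t: 31.58
ee_pos: [0.5165, 0.0684, 0.4351]
eef_rot: [0.115, 0.993, -0.001, 0.01]
contact_force: [0.3, -0.2, 0.4]
opening: -0.003
grasp_force: 0.0
```

Request:
drive_tool([
  [[0,0,0],[0,0,0]],
  [[0,0,0],[0,0,0]],
  [[0,0,0],[0,0,0]],
  [[0,0,0],[0,0,0]],
  [[0,0,0],[0,0,0]],
])

```text
t: 32.2
ee_pos: [0.5164, 0.0685, 0.4351]
eef_rot: [0.115, 0.993, -0.001, 0.01]
contact_force: [0.5, -0.7, -0.2]
opening: -0.002
grasp_force: 0.0
```

Request:
drive_tool([
  [[0,0,0],[0,0,0]],
  [[0,0,0],[0,0,0]],
  [[0,0,0],[0,0,0]],
  [[0,0,0],[0,0,0]],
  [[0,0,0],[0,0,0]],
])

```text
t: 32.83
ee_pos: [0.5164, 0.0685, 0.4351]
eef_rot: [0.115, 0.993, -0.001, 0.01]
contact_force: [0.2, 0.2, 0.1]
opening: -0.001
grasp_force: 0.0
```

Request:
drive_tool([
  [[0,0,0],[0,0,0]],
  [[0,0,0],[0,0,0]],
  [[0,0,0],[0,0,0]],
  [[0,0,0],[0,0,0]],
  [[0,0,0],[0,0,0]],
])

```text
t: 33.45
ee_pos: [0.5164, 0.0685, 0.4351]
eef_rot: [0.115, 0.993, -0.001, 0.01]
contact_force: [0.5, 1.0, -0.4]
opening: 0.001
grasp_force: 0.0
```

Run:
```python
from box import *
for c in("scene","wrist"):
    im=optics.get_image(c)[:,:,::-1];cv2.imwrite(f"pics/{c}9.png",im)
    for l in("cover_edge","lever_tip"):print(c,l,nets.mark_of(c,l)[:1])
print(tri(ray("scene",nets.mark_of("scene","cover_edge")[0]["location"]),ray("wrist",(nets.mark_of("wrist","cover_edge") or [dict(location=(0,0))])[0]["location"])), bw((0,-.098,.135)))
a=cv2.imread("pics/scene9.png")[150:390,150:390];b=cv2.imread("pics/wrist9.png")
cv2.imwrite("pics/c9.png",np.hstack([cv2.resize(a,(400,400)),cv2.resize(b,(400,400))]))
```

```text
scene cover_edge [{'location': [263.4, 246.3], 'p': 0.97}]
scene lever_tip []
wrist cover_edge [{'location': [189.5, 184.4], 'p': 0.59}]
wrist lever_tip []
(array([ 0.46614909, -0.0599678 ,  0.13557258]), [np.float64(0.0004017426190076273), np.float64(0.00040174261900793493)]) [ 0.47063886 -0.06426718  0.135     ]
```

View pics/c9.png

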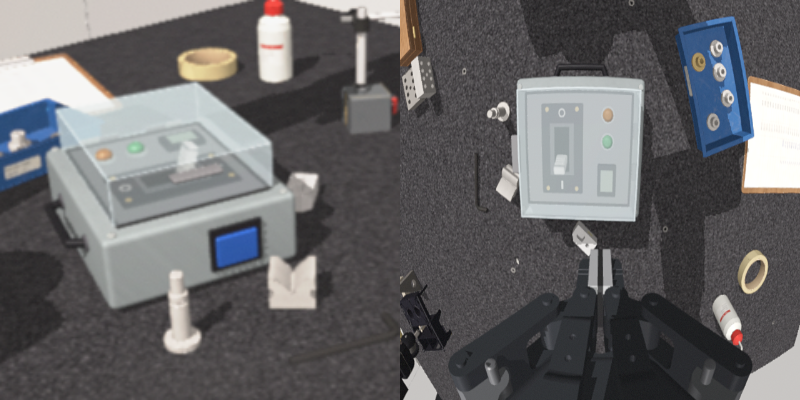

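The cover is shut: its edge measures z = 0.1356 against an expected 0.135. The lever shows at on, and the loose things stand where they were.

Request:
drive_tool([
  [[0,0,0],[0,0,0]],
  [[0,0,0],[0,0,0]],
  [[0,0,0],[0,0,0]],
  [[0,0,0],[0,0,0]],
  [[0,0,0],[0,0,0]],
])

```text
t: 34.48
ee_pos: [0.5164, 0.0685, 0.4351]
eef_rot: [0.115, 0.993, -0.001, 0.01]
contact_force: [-0.1, -0.0, 0.3]
opening: -0.003
grasp_force: 0.0
```

```bash
python3 -c "
from bench import ticket
print(ticket.finish_job())"
```

```text
the job is handed in; nothing more can be done
None
```

I reset the breaker to off (stop felt at about 17 N), threw it to on and shut the cover, and handed the job in at about 34 s with no verdict returned; the one rough moment was a brief upward wrist force of about 39 N as the cover's grip bar caught the finger, close to the 40 N limit that applies to the arm and gripper body.

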